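Raise the hidden sign on its telescopic stand and hold it up

ROBOT

A 6-joint arm with a two-finger parallel gripper is mounted at the origin on a cart in front of the work surface, level with it; the furniture and walls round the work are solid. World frame = base frame: x ahead of the robot, y to its left, z up, the work surface at z = 0. Lengths are in m, angles in rad, forces in N, time in s.
With the tool pointing down it reaches from about 0.35 to 0.775 m from the base axis. Payload 5.5 kg.
Tool frame: the origin (TCP) lies on the centre line of the jaws, within the pads' length; the fingertips stand 11 mm ahead of it and the grasp point (between the pads) lies 8 mm behind it (env.tip_extent is the distance from the TCP to the fingertips, in m); z points along the fingers, y is the line along which they close (so a half turn about z gives the same grasp; the last joint's range is limited). The gripper opens to 85 mm and grips with 20 to 120 N. Pads are 22 mm wide; open, the fingers measure 114 mm over their backs; the gripper's body (76 mm by 85 mm) begins 54 mm behind the grasp point. The pads swing forward as they close: fully open they stand 13 mm farther back than shut.
Start: joints at [1.195, 0.313, 0.046, 1.304, 0, 1.431], TCP at [0.134, 0.559, 0.242] pointing down, gripper open.
Joint ranges: [-2.76, 2.76], [-0.86, 1.69], [-1.03, 1.26], [-2.2, 2.34], [-1.47, 1.5], [-3.14, 3.14]. Speed limits (rad/s): [2.57, 2.57, 3.14, 3.14, 3.14, 3.14].

INTERFACE

Orientations are given as a unit quaternion [w, x, y, z].
In Python, from workcell import env gives the robot as it stands.
- The arm moves only by the shell command python3 -m jog 'ROWS' [FORCE]. ROWS is JSON, a list of rows, each a list of 5 numbers: the gripper's target within -1 to 1 (shut at 1, half-way at 0, fully open at -1), then the shift along the tool's x, y, z in m, then the turn about the tool's z in degrees. In form: [[fingers, tx, ty, tz, turn], ...]. A call has 1 to 5 rows; each row shifts and turns the commanded pose from where the row before left it, along the tool's axes as they then stand; what a row does not reach is not made up. A row lasts 1/12 s, in which the tool goes at most 41.7 mm and 7.16 degrees, less where a joint would pass 70% of its speed; a pose out of reach is approached as far as the arm can. A call is refused whole if a number of a shift passes 0.0417 or a number of a turn 7.16, either way. A call with a gripper value outside its range is refused whole. The fingers move at their own pace and stop on an object; FORCE is the grip in N (left out, the last holds). Time passes only in rows, so rows that do not move let the fingers close. It gives the time, the measured TCP pose, the force, the opening and the grip force at its end, in the units of the state.
- env.get_state(): the state, without advancing time (a new reading comes with each control period).
- env.read_camera(name): name is "side" or "top" or "wrist"; returns a dict with "img" (480x640x3 uint8, red, green, blue), "fov_y" (degrees; the focal length in pixels is half the picture's height over the tangent of half this angle, whatever the lens; pixels are square), "cx", "cy" (the principal point, pixels), "D" ([k1, k2, p1, p2, k3] as OpenCV has them; the pictures are not rectified), "T" (4x4, takes a point from camera to world coordinates). Camera axes: x right, y up, looking along -z (the intrinsics and any distortion apply to the point x, -y, -z); pixel columns grow to the right and rows downward; lengths in m; the calibration is good to about 2 mm. A picture is of the moment at which its call begins. There is no depth.
- env.hand_in(): hands the job in; it is judged then, once.
The state is a dict: "clock": time; "joint_pos": joint angles; "qvel": joint speeds; "tau": joint torques, N m; "tcp_pos": TCP position; "orientation": TCP orientation; "wrist_force": force on the tool from outside, world axes, zero at the start; "ft_torque": the same for the moment, N m; "finger_gap": finger opening in m; "grip_force": force on a finger pad.
Only numpy, scipy, OpenCV 4.12 (cv2) and the standard library are available. Lean on these libraries where they do the work, as an engineer would, in place of code of your own. Each camera call takes 0.05 s, during which the arm holds its last target. There are 200 camera calls.

TASK

Two small telescopic sign stands are on the display table, and the tall striped vase just beyond one of them hides its sign from the shoppers. On that stand squeeze in the button on the side of the hand grip, pull the grip up past the first stop to the second stop, and finish while still holding it there, fully extended. Leave the other stand down, and do not knock or shift the vase, the cup, the tub or the card deck.

Things in the scene. Friction and masses are not known exactly. Their poses are not given: they have to be found in the camera images.
- striped_vase: tall black-and-white striped vase, 69 mm across, 160 mm high, upright and loose, about 87 mm beyond (+x of) one of the two stands. Origin: centre of its underside
- gold_cup: low gold cup, 67 mm across, 58 mm high, loose, about 87 mm beyond the other stand. Origin: centre of its underside
- putty_tub: round lidded tub, 78 mm across, 42 mm high, loose bystander. Origin: centre of its underside
- card_deck: card deck box 66 x 98 x 30 mm, loose bystander. Origin: centre of its underside
- stand_left: telescopic sign stand at the left, fixed to the table. Origin: centre of the foot's underside, on the table; z up, -x towards the robot, turned about z by up to 0.3 rad. Steel disc foot 80 mm across, aluminium tube 22 mm thick with a black collar up to z 84 mm. The head is latched down until its button is in by over 4 mm. Nothing locks it at the second stop: let go, it sinks back by its weight
- stand_left_grip (a point): centre of the hand grip of stand_left, moves with it; axes as the stand's. 185 mm above the table when down, 285 mm at the second stop. Top of the grip 25 mm above, its foot 33 mm below; half width 12 mm to -y, +12 to +y plus the button's 7.5 mm (1.5 mm when pressed)
- stand_left_button (a joint): button of stand_left, 18 (x) x 36 (z) mm, centred on the grip point's height, stands 7.5 mm out of the grip's +y face: travel towards -y, 0 = out, 0.006 = fully in. Spring 2 to 6 N; squeezing the grip along y between the fingers presses it
- stand_right: telescopic sign stand at the right, fixed to the table. Origin: centre of the foot's underside, on the table; z up, -x towards the robot, turned about z by up to 0.3 rad. Steel disc foot 80 mm across, aluminium tube 22 mm thick with a black collar up to z 84 mm. The head is latched down until its button is in by over 4 mm. Nothing locks it at the second stop: let go, it sinks back by its weight
- stand_right_grip (a point): centre of the hand grip of stand_right, moves with it; axes as the stand's. 185 mm above the table when down, 285 mm at the second stop. Top of the grip 25 mm above, its foot 33 mm below; half width 12 mm to -y, +12 to +y plus the button's 7.5 mm (1.5 mm when pressed)
- stand_right_button (a joint): button of stand_right, 18 (x) x 36 (z) mm, centred on the grip point's height, stands 7.5 mm out of the grip's +y face: travel towards -y, 0 = out, 0.006 = fully in. Spring 2 to 6 N; squeezing the grip along y between the fingers presses it
- stand_left_head: the sliding head of stand_left: 12 mm inner tube, black upright hand grip on top, and below the grip a blank white sign card with rails, 94 (y) x 64 (z) mm, at x +15 to +22, z 87 to 151 mm (when down). Origin on the stand's axis, at table height when down; axes as the stand's. It rises to a first stop at 50 mm (about 2.5 N to lift), then drags the middle tube (about 5.5 N) to the second, hard stop at 100 mm
- stand_right_head: the sliding head of stand_right: 12 mm inner tube, black upright hand grip on top, and below the grip a blank white sign card with rails, 94 (y) x 64 (z) mm, at x +15 to +22, z 87 to 151 mm (when down). Origin on the stand's axis, at table height when down; axes as the stand's. It rises to a first stop at 50 mm (about 2.5 N to lift), then drags the middle tube (about 5.5 N) to the second, hard stop at 100 mm

How it is judged:
On the way, in this order (a step that is already met when the one before it is completed fails the run):
1. the button of the stand in front of the vase is squeezed in while its grip is still down (((horizontal distance between striped_vase and stand_left below 0.16 m and value of joint stand_left_button above 0.004 m and z of stand_left_grip in the frame of stand_left below 0.193 m) or (horizontal distance between striped_vase and stand_right below 0.16 m and value of joint stand_right_button above 0.004 m and z of stand_right_grip in the frame of stand_right below 0.193 m))), for 0.05 s.
2. its grip is pulled up past the first stop (((horizontal distance between striped_vase and stand_left below 0.16 m and z of stand_left_grip in the frame of stand_left above 0.243 m) or (horizontal distance between striped_vase and stand_right below 0.16 m and z of stand_right_grip in the frame of stand_right above 0.243 m))), for 0.05 s.
At the end, for the whole second after the job is handed in: The grip of the stand next to the vase is at its second stop (raised 100 mm, at least 94), at rest and held by the fingers (over 2 N); the other stand is down (within 6 mm); vase upright (0.15 rad), and vase, cup, tub and deck each within 30 mm of where they were (((horizontal distance between striped_vase and stand_left below 0.16 m and z of stand_left_grip in the frame of stand_left above 0.279 m and contact force between the fingers and stand_left above 2 N and linear speed of stand_left_head below 0.02 m/s and z of stand_right_grip in the frame of stand_right below 0.191 m) or (horizontal distance between striped_vase and stand_right below 0.16 m and z of stand_right_grip in the frame of stand_right above 0.279 m and contact force between the fingers and stand_right above 2 N and linear speed of stand_right_head below 0.02 m/s and z of stand_left_grip in the frame of stand_left below 0.191 m)) and distance of each of striped_vase, gold_cup, putty_tub, card_deck from where it was at the start of the episode below 0.03 m and angle between striped_vase's own z axis and vertical below 0.15 rad); the arm keeps its last pose, push and grip.
It fails at once if the other stand is raised by over 15 mm ((horizontal distance between striped_vase and stand_left below 0.16 m and z of stand_right_grip in the frame of stand_right above 0.2 m) or (horizontal distance between striped_vase and stand_right below 0.16 m and z of stand_left_grip in the frame of stand_left above 0.2 m)).
It fails at once if the vase is tipped (angle between striped_vase's own z axis and vertical above 0.35 rad).
It fails at once if the vase, the cup, the tub or the card deck is shifted by over 30 mm (distance of any of striped_vase, gold_cup, putty_tub, card_deck from where it was at the start of the episode above 0.03 m).
It also fails if it takes over 32 s, if anything falls off the work surface, if the arm or the gripper's body presses on something with over 40 N, if the wrist force passes 120 N, or if a joint passes its speed limit or range.

## Working session

There is one attempt and no reset: what is moved stays moved. The work goes in short steps, Python scripts to look and compute and a shell command to move; the robot and the scene stay as the last step left them, time stands still between calls to the robot, and variables do not carry over. Pictures are saved under pics/ and viewed, at most 10 in all, crops included, and the job is handed in when it is done.

```bash
mkdir -p pics; cat > h.py <<'E'
import cv2,numpy as np
from workcell import env
def K(c):
    f=240/np.tan(np.radians(c["fov_y"])/2); return np.array([[f,0,c["cx"]],[0,f,c["cy"]],[0,0,1.]])
def ray(c,u,v):
    p=cv2.undistortPoints(np.array([[[u,v]]],float),K(c),np.array(c["D"],float))[0,0]
    T=np.array(c["T"]); d=T[:3,:3]@np.array([p[0],-p[1],-1]); return T[:3,3],d/np.linalg.norm(d)
def onz(c,u,v,z):
    o,d=ray(c,u,v); return o+d*(z-o[2])/d[2]
def proj(c,P):
    T=np.array(c["T"]); q=(np.array(P)-T[:3,3])@T[:3,:3]; q=q*[1,-1,-1]
    return cv2.projectPoints(q.reshape(-1,1,3),np.zeros(3),np.zeros(3),K(c),np.array(c["D"],float))[0].reshape(-1,2)
def snap(n,f):
    c=env.read_camera(n); cv2.imwrite(f"pics/{f}.png",c["img"][...,::-1]); return c
E
python3 - <<'E'
from h import *
import pickle
cs={n:snap(n,n+"0") for n in("top","side")}
pickle.dump(cs,open("cs.pkl","wb"))
for n,c in cs.items(): print(n,np.round(c["T"],3).tolist(),c["fov_y"],c["D"])
print(env.get_state())
E
```

```text
top [[0.001, 0.986, -0.169, 0.23], [-1.0, -0.002, -0.013, -0.051], [-0.014, 0.169, 0.986, 1.501], [0.0, 0.0, 0.0, 1.0]] 45.83887835166535 [-0.09881619  0.          0.          0.          0.        ]
side [[0.803, 0.285, -0.523, -0.363], [-0.596, 0.421, -0.684, -1.127], [0.025, 0.861, 0.508, 0.924], [0.0, 0.0, 0.0, 1.0]] 50.15305221481752 [-0.07915631  0.          0.          0.          0.        ]
{'clock': 0.1, 'joint_pos': array([ 1.19537631e+00,  3.13939352e-01,  4.50769526e-02,  1.30359631e+00,
       -1.11890227e-05,  1.43121701e+00]), 'qvel': array([-0.00076865, -0.00445136,  0.00319656, -0.00170254, -0.00171053,
        0.00041264]), 'tau': array([ 3.11331671e-03, -4.81726062e+01,  2.99243689e+01,  1.27766214e-02,
       -1.33087092e-04,  9.13406268e-06]), 'tcp_pos': array([0.13419155, 0.55866609, 0.24148364]), 'orientation': array([-2.06264544e-04,  1.17647210e-01,  9.93055106e-01, -8.05213536e-04]), 'wrist_force': array([-0.38487352, -0.2693236 ,  0.2296043 ]), 'ft_torque': array([-0.00449033,  0.02589513, -0.03365364]), 'grip_force': 0.0, 'finger_gap': 0.08521789906867094}
```

View pics/top0.png

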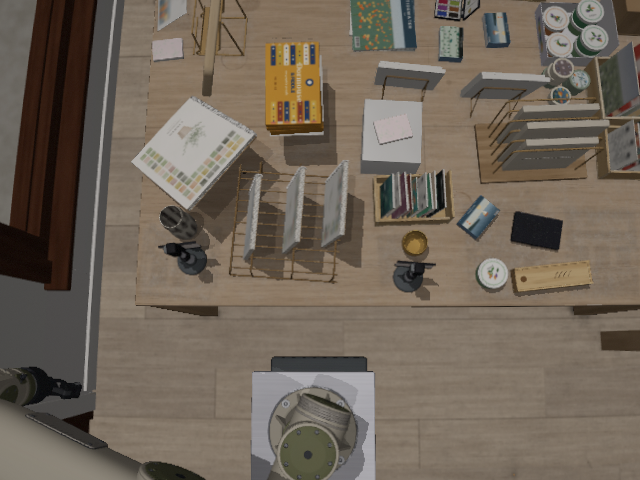

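View pics/side0.png

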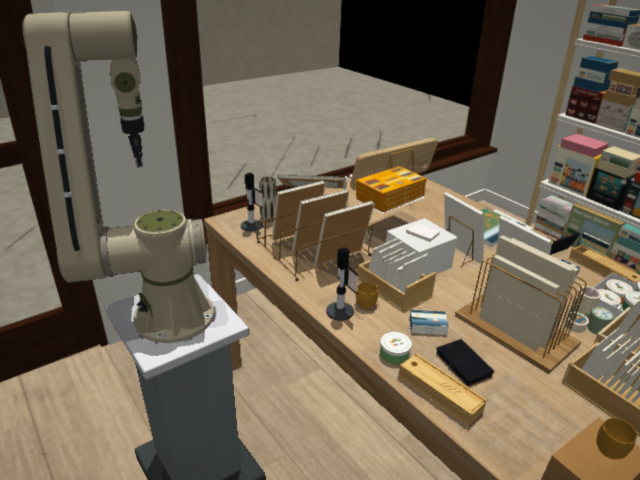

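The vase (top ~(180,220)) is just beyond the left stand (foot ~(190,262)). The cup is by the right stand. So the target is stand_left, and I'll enlarge it.

```bash
python3 - <<'E'
from h import *
import pickle
cs=pickle.load(open("cs.pkl","rb"))
a=cs["top"]["img"][195:285,140:240]; b=cs["side"]["img"][160:240,230:310]
a=cv2.resize(a,(400,360),interpolation=cv2.INTER_CUBIC)
b=cv2.resize(b,(360,360),interpolation=cv2.INTER_CUBIC)
im=np.hstack([a,b]).astype(float)*1.8
cv2.imwrite("pics/crop.png",np.clip(im,0,255).astype(np.uint8)[...,::-1])
c=cs["top"]
print("foot",onz(c,191,262,0.008),"griptop",onz(c,169,246,.21))
print(onz(c,231,275,0.05))
E
```

```text
foot [0.4354762  0.32569936 0.008     ] griptop [0.44528456 0.32832176 0.21      ]
[0.39582709 0.20920661 0.05      ]
```

View pics/crop.png

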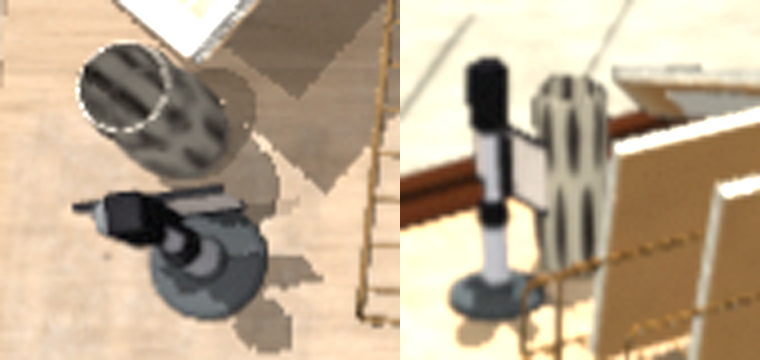

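The left crop shows the foot centre at top px (192,261) and grip top at (172.5,248). The button is on the left (+y), and the card's top edge runs from (158,246) to (195.5,242). The vase's top centre is at (171,217).

```bash
python3 - <<'E'
from h import *
import pickle
cs=pickle.load(open("cs.pkl","rb"))
c=cs["top"]; s=cs["side"]
foot=onz(c,140+209/4,195+265/4,0.006)
g=onz(c,140+131/4,195+214/4,.21)
a=onz(c,140+73/4,195+206/4,.151);b=onz(c,140+222/4,195+187/4,.151)
v=onz(c,140+124/4,195+87/4,.16)
print("foot",foot,"grip",g,"card",a,b,np.linalg.norm(a-b),"yaw",np.arctan2(-(a-b)[0],(a-b)[1]),"vase",v,np.linalg.norm((v-foot)[:2]))
x=foot.copy()
print("side proj top of grip, foot edge",[( (p-[230,160])*4.5+[400,0]).round() for p in proj(s,[[foot[0],foot[1],.21],[foot[0],foot[1],0.006],[g[0],g[1],.21]])])
# side view rays
o1,d1=ray(s,230+(488-400)/4.5,160+62/4.5); print("side grip top ray at z.21",onz(s,230+(488-400)/4.5,160+65/4.5,.21))
print("side foot",onz(s,230+(497-400)/4.5,160+293/4.5,.006))
E
```

```text
foot [0.43778127 0.32288398 0.006     ] grip [0.43937018 0.31914626 0.21      ] card [0.45392582 0.37235666 0.151     ] [0.4655206  0.28049968 0.151     ] 0.09258587682018758 yaw 0.1255623865916302 vase [0.52607745 0.34153781 0.16      ] 0.09024511120820339
side proj top of grip, foot edge [array([481.,  63.]), array([491., 295.]), array([485.,  64.])]
side grip top ray at z.21 [0.44065671 0.31708892 0.21      ]
side foot [0.44304119 0.32273821 0.006     ]
```

```bash
python3 -m jog '[[-1,0,0,-0.012,-6.93],[-1,0,0,-0.012,-6.93],[-1,0,0,-0.012,-6.93],[-1,-0.025,-0.025,0,0],[-1,-0.025,-0.025,0,0]]' 30
python3 -m jog '[[-1,-0.025,-0.025,0,0],[-1,-0.025,-0.025,0,0],[-1,-0.025,-0.025,0,0],[-1,-0.025,-0.025,0,0],[-1,-0.025,-0.025,0,0]]'
cat > w.py <<'E'
from h import *
from scipy.spatial.transform import Rotation as R
s=env.get_state(); q=s["orientation"]; M=R.from_quat(np.r_[q[1:],q[0]]).as_matrix()
print(s["clock"],s["tcp_pos"].round(4),M.round(3).tolist(),s["finger_gap"],s["wrist_force"].round(1))
print("delta in tool to stand .439 .321 z .177:",(M.T@(np.array([.439,.321,.177])-s["tcp_pos"])).round(4))
E
python3 w.py
```

```text
clock: 0.52
tcp_pos: [0.1898, 0.5163, 0.2785]
orientation: [0.0, -0.066, 0.998, 0.0]
wrist_force: [1.2, 0.6, -0.0]
finger_gap: 0.0853
grip_force: 0.0
clock: 0.93
tcp_pos: [0.331, 0.4063, 0.278]
orientation: [-0.0, -0.064, 0.998, -0.0]
wrist_force: [-0.5, 0.7, -0.2]
finger_gap: 0.0854
grip_force: 0.0
0.9333 [0.331  0.4063 0.278 ] [[-0.992, -0.127, -0.0], [-0.127, 0.992, -0.0], [0.001, -0.0, -1.0]] 0.08537373235506591 [-0.5  0.7 -0.2]
delta in tool to stand .439 .321 z .177: [-0.0964 -0.0983  0.1009]
```

```bash
python3 -m jog '[[-1,-0.024,-0.0245,0,0],[-1,-0.024,-0.0245,0,0],[-1,-0.024,-0.0245,0,0],[-1,-0.0235,-0.0245,0,0],[-1,0,0,0,0]]'
python3 - <<'E'
import w
from h import *
c=snap("wrist","w1"); print(proj(c,[[.439,.321,.21],[.437,.333,.21]]))
snap("top","t1")
E
```

```text
clock: 1.35
tcp_pos: [0.4414, 0.3191, 0.2774]
orientation: [0.001, -0.06, 0.998, -0.001]
wrist_force: [-0.4, -0.2, 0.1]
finger_gap: 0.0859
grip_force: 0.0
1.35 [0.4414 0.3191 0.2774] [[-0.993, -0.121, 0.001], [-0.121, 0.993, -0.002], [-0.001, -0.002, -1.0]] 0.08586183513846468 [-0.4 -0.2  0.1]
delta in tool to stand .439 .321 z .177: [0.0023 0.0023 0.1004]
[[323.42955302 252.57761373]
 [345.80641925 251.68883245]]
```

View pics/w1.png

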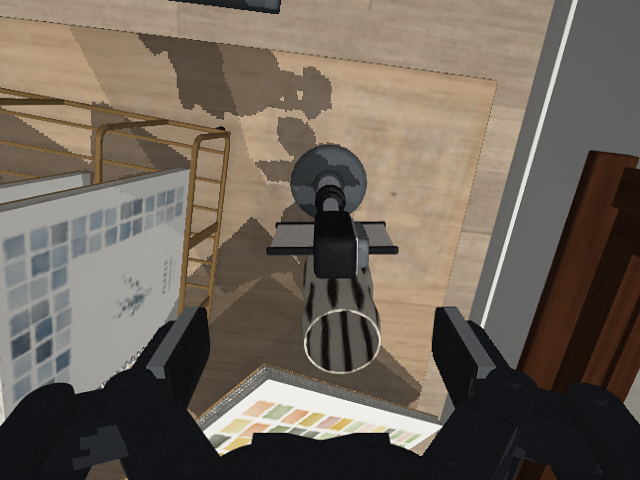

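The wrist view shows the grip's top face centred at about (336,258), foot at (329,184) and button on the right (+y). The card edge is level, so the yaw is right.

```bash
python3 - <<'E'
from w import M,s
from h import *
c=env.read_camera("wrist")
for n,u,v,z in(("grip",336,258,.21),("gl",316,258,.21),("gr",356,258,.21),("foot",329,184,.006),("footL",291,184,.006),("footR",367,184,.006),("card",332.5,251,.151)):
    p=onz(c,u,v,z); print(n,p.round(4),(M.T@(p-s["tcp_pos"])).round(4))
c=env.read_camera("top")
hsv=cv2.cvtColor(c["img"],cv2.COLOR_RGB2GRAY)
print(np.array(env.read_camera("wrist")["T"]).round(4).tolist())
E
```

```text
1.45 [0.4379 0.3215 0.2776] [[-0.992, -0.124, -0.001], [-0.124, 0.992, -0.0], [0.001, -0.0, -1.0]] 0.08563451436088756 [-0.2  0.9  0.3]
delta in tool to stand .439 .321 z .177: [-0.0011 -0.0006  0.1006]
grip [0.4378 0.3307 0.21  ] [-0.0011  0.0091  0.0676]
gl [0.4391 0.3198 0.21  ] [-0.0011 -0.0018  0.0676]
gr [0.4364 0.3415 0.21  ] [-0.0011  0.0201  0.0676]
foot [0.439 0.331 0.006] [-0.0027  0.0093  0.2716]
footL [0.4439 0.2917 0.006 ] [-0.0027 -0.0302  0.2716]
footR [0.4341 0.3703 0.006 ] [-0.0026  0.0489  0.2716]
card [0.4567 0.333  0.151 ] [-0.0203  0.0091  0.1266]
[[-0.1272, -0.94, -0.3165, 0.3558], [0.9919, -0.1208, -0.0396, 0.3132], [-0.001, -0.3189, 0.9478, 0.409], [0.0, 0.0, 0.0, 1.0]]
```

```bash
python3 - <<'E'
from w import M,s
from h import *
c=snap("wrist","w2"); im=c["img"].astype(int)
g=im.max(2)
m=((g<45)).astype(np.uint8)
for v in (240,250,260,268):
    r=np.where(m[v,290:385])[0]+290; print(v,r.min(),r.max(),len(r))
for u,v,z in((316,262,.21),(356,262,.21),(329,184,.006),(332.5,251,.151)):
    p=onz(c,u,v,z); print(p.round(4),(M.T@(p-s["tcp_pos"])).round(4))
t=s["tcp_pos"]; print("tips proj",proj(c,[t+M@[0,.0425,.0],t+M@[0,-.0425,.0]]))
a=cv2.resize(c["img"][150:320,200:440],(720,510),interpolation=cv2.INTER_CUBIC)
cv2.imwrite("pics/w2c.png",np.clip(a*1.6,0,255).astype(np.uint8)[...,::-1])
E
```

```text
1.6 [0.4363 0.3231 0.2781] [[-0.992, -0.128, -0.001], [-0.128, 0.992, -0.0], [0.001, 0.0, -1.0]] 0.08543752476570095 [-0.1  0.2 -0.1]
delta in tool to stand .439 .321 z .177: [-0.0025 -0.0024  0.1011]
240 306 345 40
250 305 347 43
260 305 346 42
268 299 346 43
[0.4402 0.3218 0.21  ] [-0.0037 -0.0018  0.0681]
[0.4373 0.3436 0.21  ] [-0.0037  0.0202  0.0681]
[0.4377 0.3327 0.006 ] [-0.0028  0.0094  0.2721]
[0.4554 0.3347 0.151 ] [-0.0205  0.0091  0.1271]
tips proj [[429.45584184 323.2104384 ]
 [207.92714264 323.02143078]]
```

View pics/w2c.png

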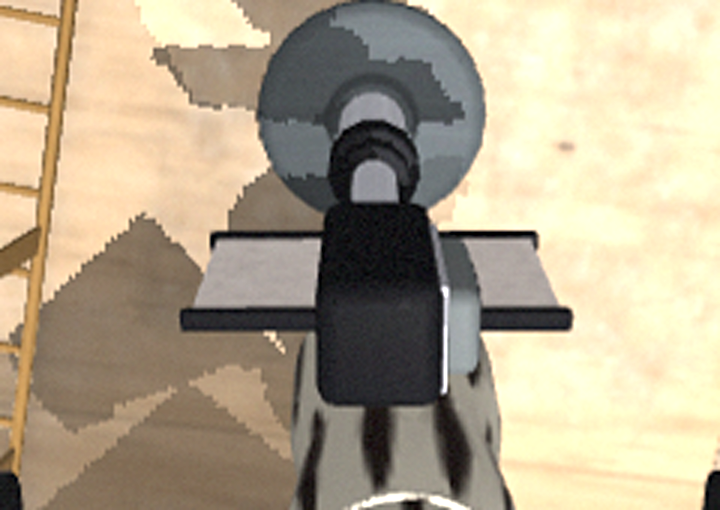

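The grip's top face spans crop (317–445, 288–405), which puts its centre at px (327,265.3). The foot centre is at px (323.8,186) and the card's near edge centre at (325.5,254.5).

```bash
python3 - <<'E'
from w import M,s
from h import *
c=env.read_camera("wrist")
for u,v,z in((327,265.3,.21),(323.8,186,.006),(325.5,253,.151)):
    p=onz(c,u,v,z); print(p.round(4),(M.T@(p-s["tcp_pos"])).round(4))
E
```

```text
1.65 [0.4363 0.3233 0.2782] [[-0.992, -0.128, -0.0], [-0.128, 0.992, 0.0], [0.0, 0.0, -1.0]] 0.0854562127738117 [-0.   0.6 -0.5]
delta in tool to stand .439 .321 z .177: [-0.0025 -0.0026  0.1012]
[0.4413 0.3282 0.21  ] [-0.0057  0.0042  0.0682]
[0.4405 0.3279 0.006 ] [-0.0049  0.0039  0.2722]
[0.4575 0.3303 0.151 ] [-0.022   0.0042  0.1272]
```

```bash
python3 -m jog '[[-1,-0.005,0.003,0,0],[-1,0,0,0.02,0],[-1,0,0,0.02,0],[-1,0,0,0,0],[-1,0,0,0,0]]'
python3 -m jog '[[-1,0,0,0.02,0],[-1,0,0,0.02,0],[-1,0,0,0.02,0],[-1,0,0,0,0],[-1,0,0,0,0]]'
python3 - <<'E'
from h import *
snap("wrist","w3")
E
```

```text
clock: 2.12
tcp_pos: [0.4409, 0.3264, 0.2376]
orientation: [-0.001, -0.064, 0.998, -0.0]
wrist_force: [-0.1, 0.2, 0.6]
finger_gap: 0.0856
grip_force: 0.0
clock: 2.53
tcp_pos: [0.4416, 0.3264, 0.1789]
orientation: [-0.0, -0.064, 0.998, -0.0]
wrist_force: [-0.6, -0.0, 0.7]
finger_gap: 0.0855
grip_force: 0.0
```

View pics/w3.png

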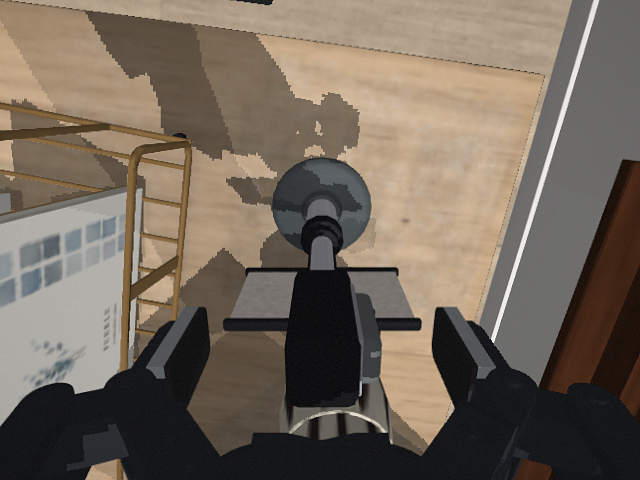

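The grip and its button sit midway between the pads (columns 286–380, pads at 208 and 433). Closing now.

```bash
python3 -m jog '[[1,0,0,0,0],[1,0,0,0,0],[1,0,0,0,0],[1,0,0,0,0],[1,0,0,0,0]]' 40
python3 -m jog '[[1,0,0,0,0],[1,0,0,0,0],[1,0,0,0,0],[1,0,0,0,0],[1,0,0,0,0]]'
```

```text
clock: 3.0
tcp_pos: [0.4423, 0.3272, 0.1792]
orientation: [0.001, -0.064, 0.998, 0.001]
wrist_force: [-0.7, 3.8, 5.0]
finger_gap: 0.026
grip_force: 4.7
clock: 3.42
tcp_pos: [0.4423, 0.327, 0.1794]
orientation: [0.001, -0.064, 0.998, 0.001]
wrist_force: [-0.9, 1.5, 6.2]
finger_gap: 0.0235
grip_force: 42.8
```

```bash
python3 -m jog '[[1,0,0,-0.006,0],[1,0,0,-0.008,0],[1,0,0,-0.008,0],[1,0,0,-0.008,0],[1,0,0,0,0]]'
```

```text
clock: 3.83
tcp_pos: [0.4422, 0.3268, 0.2104]
orientation: [0.001, -0.064, 0.998, 0.001]
wrist_force: [0.2, 4.0, -1.2]
finger_gap: 0.024
grip_force: 41.3
```

```bash
python3 -m jog '[[1,0,0,-0.008,0],[1,0,0,-0.008,0],[1,0,0,-0.008,0],[1,0,0,-0.008,0],[1,0,0,0,0]]'
python3 -m jog '[[1,0,0,-0.008,0],[1,0,0,-0.008,0],[1,0,0,-0.008,0],[1,0,0,-0.008,0],[1,0,0,0,0]]'
python3 - <<'E'
from h import *
snap("side","s2"); 
c=env.read_camera("side")
cv2.imwrite("pics/s2c.png",cv2.resize(c["img"][80:260,180:360],(600,600),interpolation=cv2.INTER_CUBIC)[...,::-1])
for z in(.21,.31,.185,.285): print(z,(proj(c,[[.441,.327,z]])-[180,80])*600/180)
E
```

```text
clock: 4.25
tcp_pos: [0.4421, 0.3267, 0.2415]
orientation: [0.0, -0.064, 0.998, 0.001]
wrist_force: [0.1, 4.7, -2.1]
finger_gap: 0.0233
grip_force: 41.4
clock: 4.67
tcp_pos: [0.442, 0.3266, 0.2732]
orientation: [0.0, -0.064, 0.998, 0.001]
wrist_force: [0.0, 4.9, -0.3]
finger_gap: 0.0233
grip_force: 41.3
0.21 [[227.35300943 311.57838077]]
0.31 [[223.45617988 220.60969407]]
0.185 [[228.30992457 333.56472722]]
0.285 [[224.44057366 243.81377226]]
```

View pics/s2c.png

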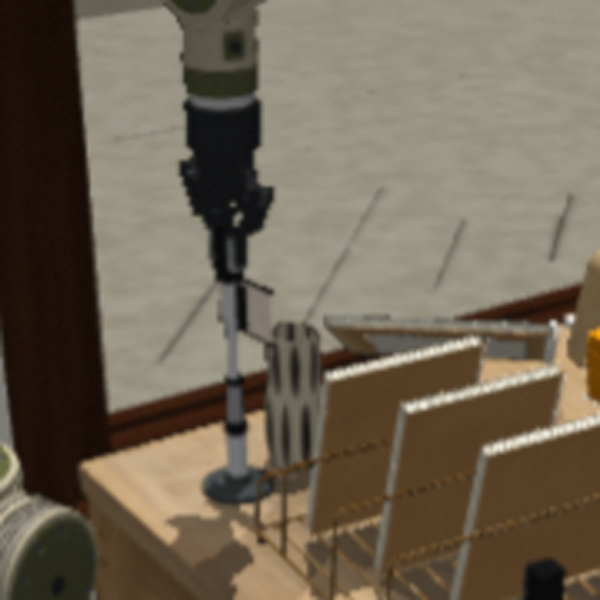

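The side view shows the head raised and the middle tube out (collar at crop (233,380)), with the vase untouched. I'll finish gently onto the hard stop.

```bash
python3 -m jog '[[1,0,0,-0.002,0],[1,0,0,-0.002,0],[1,0,0,-0.001,0],[1,0,0,0,0],[1,0,0,0,0]]'
python3 -m jog '[[1,0,0,-0.0015,0],[1,0,0,0,0],[1,0,0,-0.0015,0],[1,0,0,0,0],[1,0,0,0,0]]'
```

```text
clock: 5.18
tcp_pos: [0.4419, 0.3265, 0.2767]
orientation: [-0.0, -0.064, 0.998, 0.0]
wrist_force: [1.2, 5.8, -2.4]
finger_gap: 0.024
grip_force: 40.7
clock: 5.6
tcp_pos: [0.4419, 0.3265, 0.2795]
orientation: [-0.0, -0.064, 0.998, 0.0]
wrist_force: [1.8, 5.5, -2.7]
finger_gap: 0.0233
grip_force: 40.6
```

```bash
python3 -m jog '[[1,0,0,-0.001,0],[1,0,0,0,0],[1,0,0,-0.001,0],[1,0,0,0,0],[1,0,0,0,0]]'
python3 -m jog '[[1,0,0,0,0],[1,0,0,0,0],[1,0,0,0,0],[1,0,0,0,0],[1,0,0,0,0]]'
python3 - <<'E'
from h import *
c=env.read_camera("side")
cv2.imwrite("pics/s3c.png",cv2.resize(c["img"][130:235,215:320],(600,600),interpolation=cv2.INTER_CUBIC)[...,::-1])
a=c["T"]
f=lambda P:((proj(c,P)-[215,130])*600/105).round(1).tolist()
# grip foot, card corners at 90/100 mm raised
x=np.array([.992,.127,0]);y=np.array([-.127,.992,0]);o=np.array([.441,.327,0])
for r in(.09,.1): print(r,f([o+[0,0,.152+r],o+x*.018-y*.047+[0,0,.151+r],o+x*.018-y*.047+[0,0,.087+r],o+[0,0,.084]]))
E
```

```text
clock: 6.02
tcp_pos: [0.4415, 0.3263, 0.2797]
orientation: [-0.002, -0.063, 0.998, -0.0]
wrist_force: [3.5, 7.0, -10.8]
finger_gap: 0.0236
grip_force: 40.8
clock: 6.43
tcp_pos: [0.4416, 0.3263, 0.2797]
orientation: [-0.002, -0.063, 0.998, -0.0]
wrist_force: [2.7, 6.2, -12.2]
finger_gap: 0.0237
grip_force: 40.8
0.09 [[187.6, 199.4], [259.7, 216.3], [262.7, 314.2], [197.9, 433.3]]
0.1 [[187.0, 183.9], [259.3, 200.7], [262.3, 299.1], [197.9, 433.3]]
```

View pics/s3c.png

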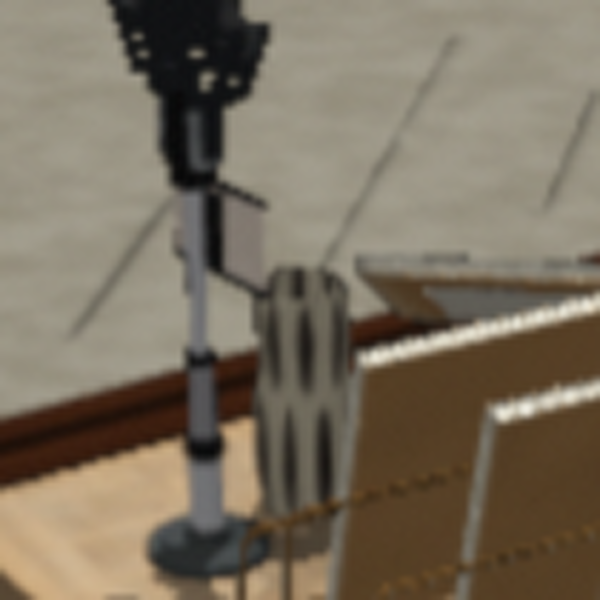

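The hard stop shows in two ways: the TCP stalled at +100 mm and the force jumped to 12 N. In the picture the grip foot is at row ~186 and the card corners at ~(262,203) and (265,297), matching a 100 mm raise. The vase is upright, so I'm handing in.

```bash
python3 -c "
from workcell import env
print(env.hand_in())"
```

```text
the job is handed in; nothing more can be done
None
```

I handed the job in with the left stand (the one in front of the vase) held at its second stop: TCP stalled 100 mm up, 12 N pull, about 40 N grip. The vase looked upright and in place; I didn't re-check the right stand, cup, tub or deck, and the hand-in returned no verdict.

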